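# Seat the keyed spacer on the hub spindle

### The job

Take the steel spacer that has the small tab inside its bore, put it tab side up over the upright hub spindle and, bearing down only lightly, turn it until its tab drops into the spindle's keyway; then bring it fully home, flat on the spindle's rubber-faced collar, and let go. Never force it, and leave the other things on the shelf where they are.

Things in the scene. Friction and masses are not known exactly. Their poses are not given: they have to be found in the camera images.
- spacer_mid (a point): Centre (half-way up, on the axis) of the loose keyed spacer: a steel ring 20 mm high, about 45 mm across, bore 31.5 mm, 100 g, lying flat on the work surface, tab side up. z: its axis, up. On its +y and -y sides are two parallel outer flats 26 mm wide, 44 mm apart: grip it across these (closing along its y).
- keyed_spacer: The same spacer, origin at the centre of its underside, same axes. Its inner tab is on its +x side: 6 mm wide, reaching inward to 9.5 mm from the axis, only in the upper 7 mm of the height (tab's underside 13 mm above the ring's underside). Tab into keyway leaves 1.2 mm on each side, bore round spindle about 1.8 mm all round.
- seat (a point): Centre of the seat: flat rubber-faced top (38 mm across, yields 4 N/mm) of the upright spindle's collar, on its axis, 60 mm above the work surface; z up. One keyway runs up from here to the shoulder: 8.4 mm wide, floor 7.3 mm from the axis, facing within 0.95 rad either side of this frame's +x, exact direction not measured. Spacer home: underside on the seat, its centre 10 mm above this point.
- shoulder (a point): On the spindle's axis, 27 mm above the seat, at the flat shoulder (chamfered 1 mm), axes as for seat. From seat to shoulder the spindle is 27.8 mm in diameter, cut by the one keyway; above it a nose of 14.6 mm diameter reaches 12 mm higher. With the tab riding on the shoulder the spacer's centre is 3 mm below this point; once the tab drops it can go 14 mm farther down.
- stand: The fixed jaw block holding the spindle, which is clamped and does not turn in normal handling. Origin on the spindle's axis at the work surface, axes as for seat. Jaws 60 mm along x, 81 mm along y (105 mm with bolt ends), tops 44 mm above the work surface; base plate 120 x 100 mm, 14 mm thick.
- plain_spacer: a steel ring spacer like the keyed one (about 45 mm across, 20 mm high) but without an inner tab: not the one wanted. Origin at the centre of its underside, z up.
- crank_puller: a bare steel crank puller lying down, about 64 mm by 76 mm, 24 mm high. Bystander; origin under its hexagon block.
- rear_light: a white silicone bicycle rear light, 36 x 70 mm, 26 mm high. Bystander; origin under its middle.
- hex_keys: a grey hex key holder, 30 x 85 mm, with L-shaped keys standing up to 48 mm high and overhanging 20 mm to its +x side. Bystander; origin under its middle.
- pad_dish: a white ceramic dish with brake pads in it, 116 mm across, 32 mm high. Bystander; origin under its middle.
There are look-alikes about, which are no part of the job. What is shaped like the keyed_spacer but pink is not meant.

How it is judged:
By the outcome, as a careful person would: the job done as asked, in the order asked, and still so for the second after the job is handed in, with the robot touching nothing.
It also fails if it takes over 61 s, if anything falls off the work surface, if the arm or the gripper's body presses on something with over 40 N, if the wrist force passes 120 N, or if a joint passes its speed limit or range.

### The arm

A 7-joint arm with a two-finger parallel gripper is mounted at the origin on the work surface. World frame = base frame: x ahead of the robot, y to its left, z up, the work surface at z = 0. Lengths are in m, angles in rad, forces in N, time in s.
With the tool pointing down it reaches from about 0.425 to 0.875 m from the base axis. Payload 4.7 kg.
Tool frame: the origin (TCP) lies on the centre line of the jaws, within the pads' length; the fingertips stand 14 mm ahead of it and the grasp point (between the pads) lies 5 mm behind it; z points along the fingers, y is the direction in which the jaws open and shut (so a half turn about z gives the same grasp; the last joint's range is limited). The gripper opens to 87 mm and grips with 3 to 60 N. Pads are 19 mm wide; open, the fingers measure 117 mm over their backs; the gripper's body (75 mm by 190 mm) begins 51 mm behind the grasp point.
Start: joints at [1.319, 0.321, -0.07, 1.45, 0.023, 1.371, -0.057], TCP at [0.171, -0.627, 0.237] pointing down, gripper open.
Joint ranges: [-2.86, 2.86], [-0.3, 2.09], [-1.38, 1.24], [0.06, 2.45], [-1.56, 4.7], [0.09, 2.05], [-2.69, 2.69]. Speed limits (rad/s): [2.57, 2.57, 3.14, 3.14, 3.14, 3.14, 3.14].

### API

Orientations are given as a rotation vector (axis times angle).
In Python, from bench import ctrl, optics, models gives the robot as it stands. The module is installed in compiled form; this text tells all that it offers.
- The arm moves only by the tool arm_command, never from a script. Its argument "motion" is a list of rows, each a list of 3 entries, a list of its own where there are three numbers: the shift along the tool's x, y, z in mm, then the turn, a rotation vector about the tool's x, y, z in degrees, then the closure, from 0 (fully open) to 1 (shut). In form: [[[x, y, z], [ax, ay, az], claw], ...]. A call has 1 to 8 rows; each row shifts and turns the commanded pose from where the row before left it, along the tool's axes as they then stand; what a row does not reach is not made up. A row lasts 1/12 s, in which the tool goes at most 41.7 mm and 7.16 degrees, less where a joint would pass 70% of its speed; a pose out of reach is approached as far as the arm can. A call with a gripper value outside its range is refused whole. The fingers move at their own pace and stop on an object; "force" is the grip in N (left out, the last holds). Time passes only in rows, so rows that do not move let the fingers close. It gives the time, the measured TCP pose, the force and the opening at its end, in the units of the state.
- ctrl.get_state(): the state, without advancing time (a new reading comes with each control period).
- optics.get_image(name): name is "side" or "top"; returns (picture, depth): 420x560x3 uint8, blue, green, red; 420x560 float32, m along the optical axis (not along the pixel's ray), 0 where there is no reading.
- optics.camera_model(name): a dict with "fovy" (degrees; the focal length in pixels is half the picture's height over the tangent of half this angle, whatever the lens; pixels are square), "cx", "cy" (the principal point, pixels), "distortion" ([k1, k2, p1, p2, k3] as OpenCV has them; the pictures are not rectified), "rvec" (rotation vector, rad) and "tvec" (3), from world to camera coordinates, as OpenCV has them. Camera axes: x right, y down, z forward; pixel columns grow to the right and rows downward; lengths in m; the calibration is good to about 2 mm. A picture is of the moment at which its call begins. camera_model takes no time and is no camera call.
- ctrl.close_job(): hands the job in, once; it reports no verdict.
Trained networks look in the newest picture that a camera, given by its name, has taken for a name from the list of things; names that differ only in an ending like _2 or _b are one class to them, and where a whole thing is asked for, a point or a joint stands for the part that bears it (a point fixed in the world has none). Each returns a list of dicts, best first, with "conf" (0 to 1); they miss things now and then, are a little off and sometimes report something else, mostly with a low value. They report only what shows in the picture. A call takes as long as a camera call. They do not tell look-alikes from the thing itself.
- models.search_frame(camera, target): "location" ([x, y, z] in m, in the coordinates of the camera as it stood for that picture, good to about 4 mm: the middle of the surface that is visible of it).
- models.silhouettes(camera, target): "pixels" (420x560 bool, what is visible of it).
The state is a dict: "time": time; "joint_positions": joint angles; "qd": joint speeds; "joint_torque": joint torques, N m; "position": TCP position; "tool_rot": TCP orientation; "ft_force": force on the tool from outside, world axes, zero at the start; "torque": the same for the moment, N m; "grip_width": opening from 0.0 (shut) to 1.0 (fully open).
Only numpy, scipy, OpenCV 4.12 (cv2) and the standard library are available. Lean on these libraries where they do the work, as an engineer would, in place of code of your own. Each camera call takes 0.05 s, during which the arm holds its last target.

## Working session

There is one attempt and no reset: what is moved stays moved. The work goes in short steps, Python scripts to look and compute and a tool call to move; the robot and the scene stay as the last step left them, time stands still between calls to the robot, and variables do not carry over. Pictures are saved under pics/ and viewed, and the job is handed in when it is done.

Besides the shell and the picture viewer there is one more tool, called after "Emit:" in YAML: its name, and indented under it one key for each argument. arm_command: Moves the arm, as the interface text tells. Its arguments: {"type":"object","properties":{"motion":{"type":"array","items":{"type":"array"}},"force":{"type":"number"}},"required":["motion"]}

```bash
mkdir -p pics
cat > h.py <<'E'
import numpy as np, cv2
from bench import ctrl, optics, models
def cam(n):
    m=optics.camera_model(n); f=210/np.tan(np.radians(m["fovy"])/2)
    K=np.array([[f,0,m["cx"]],[0,f,m["cy"]],[0,0,1]]); D=np.array(m["distortion"],float)
    R=cv2.Rodrigues(np.array(m["rvec"],float))[0]; t=np.array(m["tvec"],float).ravel()
    return K,D,R,t
def c2w(n,p):
    K,D,R,t=cam(n); return (np.asarray(p)-t)@R   # R^T(p-t)
def proj(n,P):
    K,D,R,t=cam(n); return cv2.projectPoints(np.atleast_2d(np.array(P,float)),cv2.Rodrigues(R)[0],t,K,D)[0][:,0]
def pix2w(n,uv,z):
    """pixel to world on plane z"""
    K,D,R,t=cam(n); uv=np.atleast_2d(np.array(uv,float))
    x=cv2.undistortPoints(uv[:,None],K,D)[:,0]; d=np.c_[x,np.ones(len(x))]@R; o=-R.T@t
    return o+d*((z-o[2])/d[:,2])[:,None]
def cloud(n,depth):
    K,D,R,t=cam(n); v,u=np.mgrid[0:420,0:560]
    x=cv2.undistortPoints(np.c_[u.ravel(),v.ravel()].astype(float)[:,None],K,D)[:,0]
    P=np.c_[x,np.ones(len(x))]*depth.ravel()[:,None]
    W=((P-t)@R).reshape(420,560,3); W[depth==0]=np.nan; return W
def up(img,x0,x1,y0,y1,s,fn):
    cv2.imwrite(fn,cv2.resize(img[y0:y1,x0:x1],None,fx=s,fy=s,interpolation=cv2.INTER_CUBIC))
E
python3 - <<'E'
from h import *
print(ctrl.get_state())
for n in ("side","top"):
    im,d=optics.get_image(n); np.savez(f"{n}0.npz",im=im,d=d); cv2.imwrite(f"pics/{n}0.png",im)
    K,D,R,t=cam(n); print(n,K[0,0],D,-R.T@t,R[2])
    for k in (["keyed_spacer","plain_spacer","stand"] if n=="top" else ["keyed_spacer","stand"]):
        for r in models.search_frame(n,k):
            w=c2w(n,r["location"]); print(n,k,round(r["conf"],2),w.round(4),proj(n,w).round(0))
E
```

```text
{'time': 0.0, 'joint_positions': array([ 1.31909473,  0.32182907, -0.07007876,  1.451692  ,  0.02260257,
        1.37078773, -0.05689026]), 'qd': array([-0.00081521,  0.00161844, -0.00036491, -0.00016826,  0.00032377,
       -0.00076037,  0.00041166]), 'joint_torque': array([ 7.89713722e-04, -4.91278625e+01, -4.04016897e-01, -3.12519658e+01,
       -6.39937911e-02,  4.36598877e-02,  1.49730708e-04]), 'position': array([ 0.17055241, -0.62667367,  0.23544896]), 'tool_rot': array([-3.11200254e+00, -4.16096249e-01,  5.61336937e-04]), 'ft_force': array([ 0.45618476, -0.28970851,  0.30010362]), 'torque': array([ 0.00019343, -0.03072942,  0.02557523]), 'grip_width': 0.9989147164216735}
side 502.1612196079537 [-7.30925576e-05  0.00000000e+00  0.00000000e+00  0.00000000e+00
  0.00000000e+00] [ 0.40882917 -1.0000406   0.64625772] [ 0.15350728  0.86626399 -0.47541793]
side keyed_spacer 0.93 [ 0.4876 -0.3032  0.017 ] [[252. 336.]]
side keyed_spacer 0.88 [ 0.4014 -0.2906  0.0176] [[204. 337.]]
side keyed_spacer 0.86 [ 0.5742 -0.3454  0.0145] [[304. 347.]]
side stand 0.7 [0.5355 0.039  0.0183] [[252. 238.]]
side stand 0.31 [ 0.4898 -0.3019  0.0221] [[253. 333.]]
top 462.15324377113916 [-0.131414  0.        0.        0.        0.      ] [ 0.48105738 -0.01548929  1.06783654] [ 0.11585844  0.00261175 -0.9932623 ]
top keyed_spacer 0.74 [ 0.5731 -0.3324  0.0225] [[421. 220.]]
top keyed_spacer 0.69 [ 0.4073 -0.2811  0.0176] [[400. 293.]]
top keyed_spacer 0.65 [ 0.4897 -0.2989  0.0232] [[408. 257.]]
top stand 0.93 [0.5352 0.0632 0.0152] [[249. 237.]]
top stand 0.43 [ 0.6889 -0.1082  0.0191] [[323. 170.]]
```

View pics/side0.png

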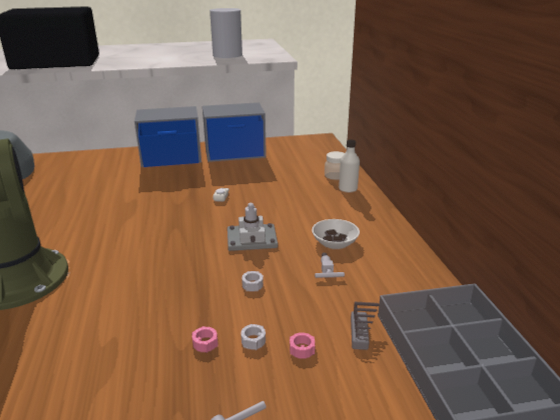

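View pics/top0.png

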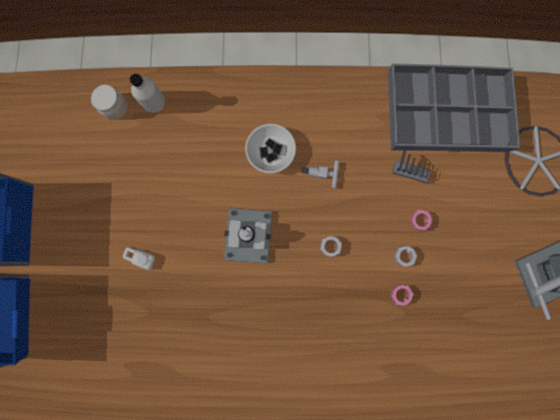

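Run:
```python
from h import *
s=np.load("side0.npz")["im"];t=np.load("top0.npz")["im"]
a=cv2.resize(s[310:370,170:340],(790,280),interpolation=cv2.INTER_CUBIC)
b=cv2.resize(t[190:320,370:450],None,fx=2.15,fy=2.15,interpolation=cv2.INTER_CUBIC)
b=cv2.rotate(b,cv2.ROTATE_90_CLOCKWISE); 
c=np.zeros((280+b.shape[0],790,3),np.uint8); c[:280]=a; 
b=cv2.resize(cv2.rotate(t[195:315,380:440],cv2.ROTATE_90_COUNTERCLOCKWISE),(600,300),interpolation=cv2.INTER_CUBIC)
c=np.zeros((590,790,3),np.uint8); c[:280]=a; c[285:585,:600]=b
cv2.imwrite("pics/rings0.png",c)
```

```text
(no output)
```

View pics/rings0.png

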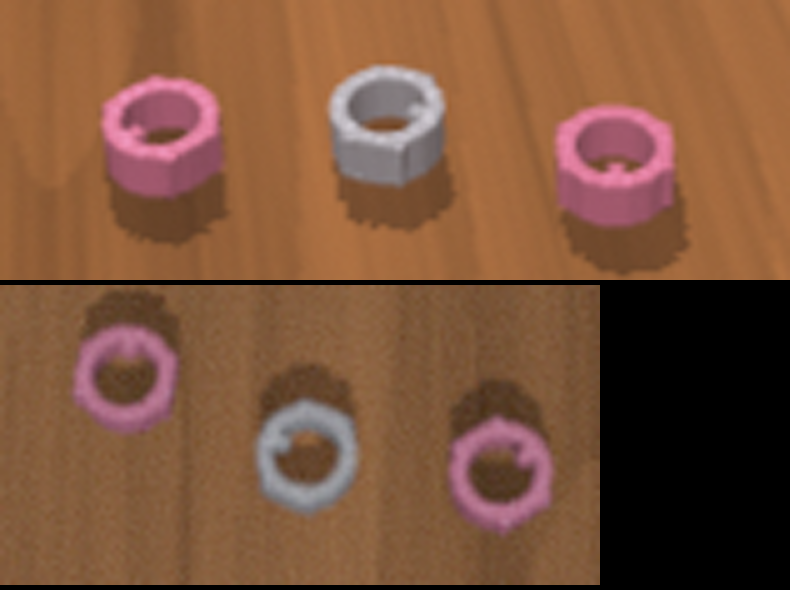

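The candidates in the side view are a steel ring at (253,336), a steel ring at (253,281), and pink rings at (205,339) and (302,345). The close crop shows a tab inside the bore of the steel ring at (253,336), which is at (405,257) in the top view. Next I'll check the other steel ring and the spindle.

Run:
```python
from h import *
s=np.load("side0.npz")["im"];t=np.load("top0.npz")["im"]
c=np.zeros((600,800,3),np.uint8)
c[:300,:396]=cv2.resize(s[198:253,218:286],(396,300),interpolation=cv2.INTER_CUBIC)[:300,:396]
c[:300,400:]=cv2.resize(t[205:265,215:295],(400,300),interpolation=cv2.INTER_CUBIC)
c[305:600,:295]=cv2.resize(s[262:302,232:272],(295,295),interpolation=cv2.INTER_CUBIC)
c[305:600,400:695]=cv2.resize(t[226:266,311:351],(295,295),interpolation=cv2.INTER_CUBIC)
cv2.imwrite("pics/stand0.png",c)
d=np.load("top0.npz")["d"];W=cloud("top",d)
sub=W[200:270,215:280]; 
for lo,hi in((.005,.03),(.038,.05),(.055,.07),(.08,.12)):
    m=(sub[...,2]>lo)&(sub[...,2]<hi); print(lo,m.sum(),np.nanmedian(sub[m],0) if m.any() else 0, sub[m].min(0) if m.any() else 0,sub[m].max(0)if m.any() else 0)
d=np.load("side0.npz")["d"];W=cloud("side",d)
sub=W[195:255,215:290]
for lo,hi in((.005,.03),(.038,.05),(.055,.07),(.07,.09),(.09,.12)):
    m=(sub[...,2]>lo)&(sub[...,2]<hi); print(lo,m.sum(),np.nanmedian(sub[m],0) if m.any() else 0)
```

```text
0.005 1406 [0.52395951 0.06410317 0.01390392] [0.47759661 0.00774648 0.00505944] [0.62044724 0.14302146 0.02990984]
0.038 540 [0.53932824 0.04709699 0.04368111] [0.5084939  0.01798292 0.03836527] [0.57076253 0.11193554 0.04931114]
0.055 115 [0.5382458  0.06343949 0.05994109] [0.52088345 0.04766899 0.05536889] [0.55854485 0.08533952 0.06677599]
0.08 125 [0.5381561  0.06447549 0.08752183] [0.52624619 0.05247283 0.08150645] [0.55192421 0.07862636 0.10321927]
0.005 919 [0.52431255 0.03290436 0.01465249]
0.038 264 [0.53476423 0.0378495  0.04382229]
0.055 97 [0.53805068 0.05324531 0.06058149]
0.07 101 [0.53742152 0.05392776 0.08261911]
0.09 31 [0.53714114 0.06090397 0.0966593 ]
```

View pics/stand0.png

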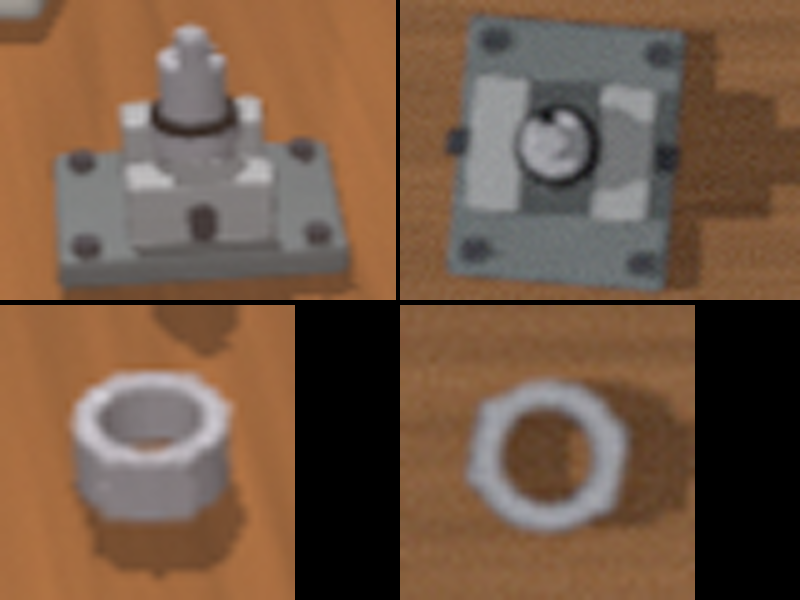

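```bash
cat > fit.py <<'E'
from h import *
from scipy.optimize import minimize
S=6
def circ(r,n=72):
    a=np.linspace(0,2*np.pi,n,endpoint=False); return np.c_[r*np.cos(a),r*np.sin(a)]
def outer():
    a=np.linspace(0,2*np.pi,180,endpoint=False); c=np.c_[np.cos(a),np.sin(a)]
    r=np.full(180,.0225)
    rr=np.minimum(.013/np.maximum(abs(c[:,0]),1e-9),.022/np.maximum(abs(c[:,1]),1e-9))
    return c*np.maximum(r,rr)[:,None]
class Img:
    def __init__(s,n,im,box):
        s.n=n; s.box=box; x0,x1,y0,y1=box; s.im=im[y0:y1,x0:x1].astype(float)
        s.cam=cam(n)
    def P(s,xy,z,pose,sh):
        x,y,th=pose; c,si=np.cos(th),np.sin(th)
        w=np.c_[xy@np.array([[c,si],[-si,c]])+[x,y],np.full(len(xy),z)]
        K,D,R,t=s.cam
        p=cv2.projectPoints(w,cv2.Rodrigues(R)[0],t,K,D)[0][:,0]+sh
        return np.round(((p-[s.box[0],s.box[2]])+.5)*S*16-8).astype(np.int32)
    def blank(s): return np.zeros((s.im.shape[0]*S,s.im.shape[1]*S),np.uint8)
def fill(L,p,v): cv2.fillPoly(L,[p.reshape(-1,1,2)],int(v),shift=4)
def hull(L,ps,v): fill(L,cv2.convexHull(np.vstack(ps)),v)
def score(I,L,nl):
    h,w=I.im.shape[:2]
    A=np.stack([cv2.resize((L==k).astype(np.float32),(w,h),interpolation=cv2.INTER_AREA).ravel() for k in range(nl)],1)
    A=A@np.eye(nl); A=cv2.GaussianBlur(A.reshape(h,w,nl).astype(np.float32),(0,0),.6).reshape(-1,nl)
    Y=I.im.reshape(-1,3); X,*_=np.linalg.lstsq(A,Y,rcond=None); r=A@X-Y
    return (np.minimum(abs(r),60)**2).mean()
def ring(I,pose,z0,sh=(0,0)):
    o=outer(); L=I.blank(); P=lambda q,z:I.P(q,z0+z,pose,sh)
    hull(L,[P(o,0),P(o,.02)],1); fill(L,P(o,.02),2)
    b=I.blank(); fill(b,P(circ(.01575),.02),1)
    b2=I.blank(); fill(b2,P(circ(.01575),0),1)
    tab=np.array([[.0095,-.003],[.0165,-.003],[.0165,.003],[.0095,.003]])
    t3=I.blank(); hull(t3,[P(tab,.013),P(tab,.02)],1); t2=I.blank(); fill(t2,P(tab,.02),1)
    L[b==1]=3; L[(b==1)&(b2==1)]=4; L[(b==1)&(t3==1)]=1; L[(b==1)&(t2==1)]=2
    return score(I,L,5)
E
python3 - <<'E'
from fit import *
s=np.load("side0.npz")["im"];t=np.load("top0.npz")["im"]
It=Img("top",t,(390,422,242,272)); Is=Img("side",s,(237,270,320,352))
best=[]
for nm,Is_ in(("top",[It]),("side",[Is]),("both",[It,Is])):
    f=lambda q:sum(ring(I,(q[0]*1e-3,q[1]*1e-3,q[2]/20),0) for I in Is_)
    c=[]
    for th in np.arange(-3.1,3.1,.35):
        c.append((f([489,-300,th*20]),th))
    c.sort(); out=[]
    for _,th in c[:4]:
        r=minimize(f,[489,-300,th*20],method="Nelder-Mead",options=dict(xatol=.05,fatol=.05,maxiter=150,initial_simplex=np.array([[489,-300,th*20],[493,-300,th*20],[489,-296,th*20],[489,-300,th*20+6]])))
        out.append((round(r.fun,1),r.x[:2].round(1),round(r.x[2]/20,3)))
    print(nm,sorted(out,key=lambda a:a[0]))
E
```

```text
top [(np.float64(114.6), array([ 491.4, -295.7]), np.float64(-0.446)), (np.float64(114.6), array([ 491.4, -295.7]), np.float64(-0.439)), (np.float64(154.7), array([ 491.4, -295.7]), np.float64(-0.993)), (np.float64(156.6), array([ 491.1, -295.8]), np.float64(-1.888))]
side [(np.float64(135.0), array([ 489.8, -295.6]), np.float64(-0.441)), (np.float64(135.1), array([ 489.8, -295.6]), np.float64(-0.444)), (np.float64(135.6), array([ 489.8, -295.6]), np.float64(-0.44)), (np.float64(217.5), array([ 489.6, -295.5]), np.float64(-1.464))]
both [(np.float64(293.4), array([ 490.3, -295.6]), np.float64(-0.455)), (np.float64(293.6), array([ 490.4, -295.7]), np.float64(-0.45)), (np.float64(293.8), array([ 490.3, -295.6]), np.float64(-0.456)), (np.float64(397.1), array([ 490.3, -295.5]), np.float64(-1.517))]
```

```bash
cat >> fit.py <<'E'
def spindle(I,pose,sh=(0,0),full=True):
    # labels:0 bg(ignored mask outside collar hull)
    L=I.blank(); P=lambda q,z:I.P(q,z,pose,sh)
    hull(L,[P(circ(.019),.06),P(circ(.019),.056)],1)
    fill(L,P(circ(.019),.06),2)
    hull(L,[P(circ(.0139),.06),P(circ(.0139),.087)],3)
    # keyway slot: dark prism where outward opening faces camera
    a=np.arcsin(.0042/.0139); x=.0139*np.cos(a)
    K,D,R,t=I.cam; o=-R.T@t; d=o[:2]-np.array(pose[:2]); 
    if np.cos(pose[2])*d[0]+np.sin(pose[2])*d[1]>0:
        for q in [np.array([[x,-.0042],[x,.0042]])]:
            hull(L,[P(q,.06),P(q,.087)],5)
    k=I.blank(); fill(k,P(circ(.0139),.087),1); L[k==1]=4
    key=np.array([[.0073,-.0042],[.0145,-.0042],[.0145,.0042],[.0073,.0042]])
    k2=I.blank(); fill(k2,P(key,.087),1); L[(k==1)&(k2==1)]=5
    hull(L,[P(circ(.0073),.087),P(circ(.0073),.099)],6)
    fill(L,P(circ(.0073),.099),7)
    m=cv2.resize((L>0).astype(np.float32),I.im.shape[1::-1],interpolation=cv2.INTER_AREA)
    return score(I,L,8)
E
python3 - <<'E'
from fit import *
s=np.load("side0.npz")["im"];t=np.load("top0.npz")["im"]
pt=proj("top",[.538,.065,.075])[0]; ps=proj("side",[.538,.065,.08])[0]; print(pt,ps)
def bx(p,a,b):return (int(p[0]-a),int(p[0]+a+1),int(p[1]-b),int(p[1]+b+1))
It=Img("top",t,bx(pt,11,11)); Is=Img("side",s,bx(ps,13,18))
for nm,Is_ in(("top",[It]),("side",[Is]),("both",[It,Is])):
    f=lambda q:sum(spindle(I,(q[0]*1e-3,q[1]*1e-3,q[2]/20)) for I in Is_)
    c=sorted((f([538,64,th*20]),th) for th in np.arange(-3.1,3.1,.25)); out=[]
    for _,th in c[:5]:
        r=minimize(f,[538,64,th*20],method="Nelder-Mead",options=dict(xatol=.05,fatol=.05,maxiter=150,initial_simplex=np.array([[538,64,th*20],[541,64,th*20],[538,67,th*20],[538,64,th*20+5]])))
        out.append((round(r.fun,1),r.x[:2].round(1),round(r.x[2]/20,3)))
    print(nm,sorted(out,key=lambda a:a[0]))
# stand yaw via base plate
m=None
d=np.load("top0.npz")["d"];W=cloud("top",d)
mk=((W[...,2]>.008)&(W[...,2]<.12)&(abs(W[...,0]-.538)<.08)&(abs(W[...,1]-.064)<.1)).astype(np.uint8)
r=cv2.minAreaRect(W[mk>0][:,:2].astype(np.float32)*1000); print(r)
E
```

```text
[245.62919983 233.84669968] [250.67041819 210.43238065]
top [(np.float64(564.7), array([539.,  65.]), np.float64(0.255)), (np.float64(571.1), array([538.7,  64.8]), np.float64(0.293)), (np.float64(621.1), array([538.7,  65. ]), np.float64(-1.604)), (np.float64(624.4), array([538.6,  65. ]), np.float64(-1.351)), (np.float64(625.7), array([538.3,  64.7]), np.float64(-1.317))]
side [(np.float64(372.8), array([537.3,  62. ]), np.float64(2.684)), (np.float64(374.4), array([537.5,  62.7]), np.float64(2.858)), (np.float64(376.1), array([537.4,  62.3]), np.float64(-1.671)), (np.float64(376.1), array([537.3,  61.7]), np.float64(-1.595)), (np.float64(379.1), array([537.4,  63.7]), np.float64(0.544))]
both [(np.float64(961.2), array([538.6,  64.7]), np.float64(0.301)), (np.float64(962.2), array([538.4,  64.8]), np.float64(0.27)), (np.float64(1011.7), array([538. ,  64.6]), np.float64(-1.586)), (np.float64(1013.9), array([538.1,  64.7]), np.float64(-1.676)), (np.float64(1014.0), array([538.1,  64.6]), np.float64(-1.576))]
((539.4265747070312, 65.0753402709961), (102.65815734863281, 120.3337173461914), 85.56536865234375)
```

```bash
cat >> h.py <<'E'
from scipy.spatial.transform import Rotation as Rn
def rel(target,yaw,s=None):
    """shift (tool mm, at current orientation), turn (deg, tool) to TCP target with tool x at yaw, z down"""
    s=s or ctrl.get_state(); R=Rn.from_rotvec(s["tool_rot"])
    G=Rn.from_matrix(np.array([[np.cos(yaw),np.sin(yaw),0],[np.sin(yaw),-np.cos(yaw),0],[0,0,-1]]).T.T)
    tw=(R.inv()*G); d=(np.array(target)-s["position"])*1000
    M=R.as_matrix(); print("t",round(s["time"],2),"pos",s["position"].round(4),"yawx",round(np.arctan2(M[1,0],M[0,0]),3),"zax",M[:,2].round(3),"F",s["ft_force"].round(1),"T",s["torque"].round(3),"w",round(s["grip_width"]*87,1))
    print("turn deg",np.degrees(tw.as_rotvec()).round(2),"shift before turn",R.inv().apply(d).round(1),"shift after turn",G.inv().apply(d).round(1))
E
python3 - <<'E'
from h import *
rel([.4905,-.2957,.12],-.445)
E
```

```text
t 0.35 pos [ 0.1707 -0.6271  0.2363] yawx 0.266 zax [-0.  0. -1.] F [ 0.8  0.6 -0.2] T [0.009 0.031 0.014] w 86.8
turn deg [-2.000e-02  1.000e-02  4.073e+01] shift before turn [ 395.7 -235.7  116.4] shift after turn [ 146.  -436.8  116.3]
```

Emit:
arm_command:
  motion:
    - [[0,0,0],[0,0,6.8],0]
    - [[0,0,0],[0,0,6.8],0]
    - [[0,0,0],[0,0,6.8],0]
    - [[0,0,0],[0,0,6.8],0]
    - [[0,0,0],[0,0,6.8],0]
    - [[0,0,0],[0,0,6.7],0]
    - [[10,-30,5],[0,0,0],0]
    - [[10,-30,5],[0,0,0],0]

```text
time: 1.02
position: [0.2128, -0.5825, 0.2264]
tool_rot: [3.061, -0.7, -0.001]
ft_force: [0.6, -0.3, 0.1]
grip_width: 0.999
```

Emit:
arm_command:
  motion:
    - [[10,-30,5],[0,0,0],0]
    - [[10,-30,5],[0,0,0],0]
    - [[10,-30,5],[0,0,0],0]
    - [[10,-30,5],[0,0,0],0]
    - [[10,-30,5],[0,0,0],0]
    - [[10,-30,5],[0,0,0],0]
    - [[10,-30,5],[0,0,0],0]
    - [[10,-30,5],[0,0,0],0]

```text
time: 1.68
position: [0.3909, -0.3981, 0.1865]
tool_rot: [3.064, -0.693, 0.0]
ft_force: [1.0, 0.2, -1.2]
grip_width: 1.001
```

Run:
```python
from h import *
rel([.4905,-.2957,.12],-.445)
```

```text
t 1.68 pos [ 0.3909 -0.3981  0.1865] yawx -0.445 zax [ 0. -0. -1.] F [ 1.   0.2 -1.2] T [ 0.056 -0.044 -0.001] w 87.1
turn deg [ 0.02 -0.02  0.02] shift before turn [  45.9 -135.4   66.5] shift after turn [  45.8 -135.3   66.5]
```

Emit:
arm_command:
  motion:
    - [[9,-27,13],[0,0,0],0]
    - [[9,-27,13],[0,0,0],0]
    - [[9,-27,13],[0,0,0],0]
    - [[9,-27,13],[0,0,0],0]
    - [[9,-27,13],[0,0,0],0]
    - [[0,0,0],[0,0,0],0]
    - [[0,0,0],[0,0,0],0]

```text
time: 2.27
position: [0.4895, -0.2944, 0.1207]
tool_rot: [-3.065, 0.686, 0.002]
ft_force: [-0.0, -0.1, -0.0]
grip_width: 1.005
```

Run:
```python
from h import *
rel([.4905,-.2957,.017],-.445)
im,d=optics.get_image("side"); up(im,180,340,230,380,4,"pics/s1.png")
```

```text
t 2.27 pos [ 0.4895 -0.2944  0.1207] yawx -0.44 zax [-0.001  0.002 -1.   ] F [-0.  -0.1 -0. ] T [ 0.039  0.043 -0.061] w 87.5
turn deg [-0.05  0.1   0.28] shift before turn [  1.6   0.8 103.7] shift after turn [  1.4   0.7 103.7]
```

View pics/s1.png

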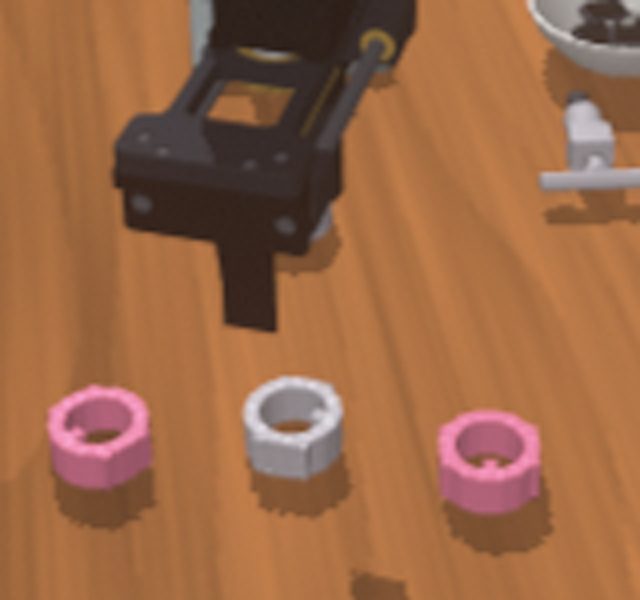

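The gripper is above the steel keyed ring (crop 293,425), with the near finger at (250,290) in the crop and the pink rings well clear. Descending.

Emit:
arm_command:
  motion:
    - [[1,0.5,25],[0,0,0],0]
    - [[0,0,25],[0,0,0],0]
    - [[0,0,20],[0,0,0],0]
    - [[0,0,15],[0,0,0],0]
    - [[0,0,10],[0,0,0],0]
    - [[0,0,0],[0,0,0],0]
    - [[0,0,0],[0,0,0],0]

```text
time: 2.9
position: [0.489, -0.2988, 0.0269]
tool_rot: [3.063, -0.695, 0.0]
ft_force: [0.5, 0.1, 0.8]
grip_width: 0.999
```

Run:
```python
from h import *
rel([.4905,-.2957,.017],-.445)
```

```text
t 2.9 pos [ 0.489  -0.2988  0.0269] yawx -0.446 zax [-0.    -0.001 -1.   ] F [0.5 0.1 0.8] T [ 0.071 -0.029  0.009] w 86.9
turn deg [ 0.03 -0.01 -0.06] shift before turn [ 0.  -3.4  9.9] shift after turn [ 0.  -3.4  9.9]
```

Emit:
arm_command:
  motion:
    - [[0,0,0],[0,0,0],0]

```text
time: 2.98
position: [0.49, -0.2988, 0.0279]
tool_rot: [3.063, -0.694, 0.003]
ft_force: [0.2, 0.3, 0.8]
grip_width: 1.002
```

Emit:
arm_command:
  motion:
    - [[0,0,0],[0,0,0],0]

```text
time: 3.07
position: [0.4902, -0.2986, 0.028]
tool_rot: [3.063, -0.693, 0.004]
ft_force: [0.6, -0.4, 0.7]
grip_width: 0.996
```

Emit:
arm_command:
  motion:
    - [[0,0,0],[0,0,0],0]

```text
time: 3.15
position: [0.4901, -0.2983, 0.0278]
tool_rot: [3.063, -0.692, 0.003]
ft_force: [1.5, 0.2, 0.8]
grip_width: 1.0
```

Emit:
arm_command:
  motion:
    - [[-0.5,-2.6,5],[0,0,0],0]
    - [[0,0,5],[0,0,0],0]
    - [[0,0,1],[0,0,0],0]
    - [[0,0,0],[0,0,0],0]
    - [[0,0,0],[0,0,0],0]

```text
time: 3.57
position: [0.4899, -0.295, 0.0152]
tool_rot: [-3.064, 0.692, 0.001]
ft_force: [-0.1, 0.5, 0.1]
grip_width: 0.999
```

Run:
```python
from h import *
rel([.4905,-.2957,.017],-.445)
im,d=optics.get_image("top"); im2,d=optics.get_image("side")
c=np.hstack([cv2.resize(im[215:295,365:445],(400,400),interpolation=2),cv2.resize(im2[295:375,213:293],(400,400),interpolation=2)])
cv2.imwrite("pics/g1.png",c)
```

```text
t 3.57 pos [ 0.4899 -0.295   0.0152] yawx -0.444 zax [-0.001  0.    -1.   ] F [-0.1  0.5  0.1] T [ 0.067 -0.018  0.006] w 86.9
turn deg [-0.    0.03  0.04] shift before turn [ 0.9  0.4 -1.8] shift after turn [ 0.9  0.4 -1.8]
```

View pics/g1.png

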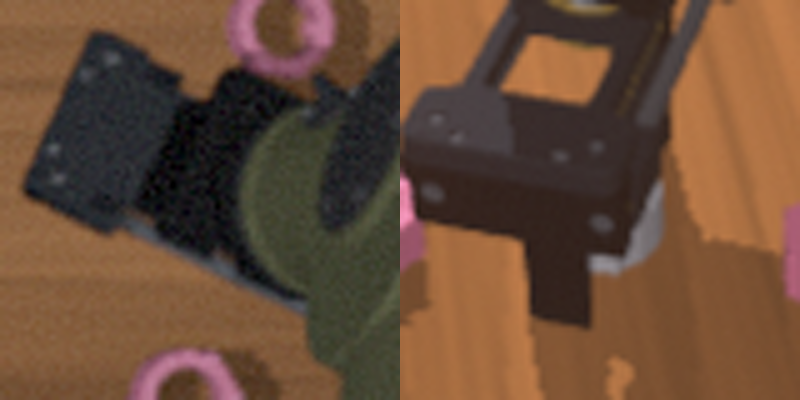

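Everything is hidden behind the gripper except the ring's edge, just right of and behind the near finger (crop 630,240), as expected. Closing.

Emit:
arm_command:
  motion:
    - [[0.5,0,-1],[0,0,0],0.2]
    - [[0,0,0],[0,0,0],0.4]
    - [[0,0,0],[0,0,0],0.6]
    - [[0,0,0],[0,0,0],0.8]
    - [[0,0,0],[0,0,0],1]
    - [[0,0,0],[0,0,0],1]
    - [[0,0,0],[0,0,0],1]
    - [[0,0,0],[0,0,0],1]
  force: 20

```text
time: 4.33
position: [0.4905, -0.2954, 0.0165]
tool_rot: [3.064, -0.692, -0.0]
ft_force: [0.9, -0.5, 0.1]
grip_width: 0.504
```

Emit:
arm_command:
  motion:
    - [[0,0,0],[0,0,0],1]
    - [[0,0,0],[0,0,0],1]
    - [[0,0,0],[0,0,0],1]
    - [[0,0,0],[0,0,0],1]

```text
time: 4.67
position: [0.4905, -0.2954, 0.0166]
tool_rot: [3.064, -0.692, -0.0]
ft_force: [0.1, -0.4, 0.1]
grip_width: 0.508
```

Emit:
arm_command:
  motion:
    - [[0,0,-10],[0,0,0],1]
    - [[0,0,-25],[0,0,0],1]
    - [[0,0,-30],[0,0,0],1]
    - [[0,0,-30],[0,0,0],1]
    - [[0,0,-25],[0,0,0],1]
    - [[0,0,0],[0,0,-6.8],1]
    - [[0,0,0],[0,0,-6.8],1]
    - [[0,0,0],[0,0,-6.8],1]

```text
time: 5.33
position: [0.4908, -0.2954, 0.138]
tool_rot: [3.138, -0.129, 0.002]
ft_force: [0.7, -0.0, -2.3]
grip_width: 0.508
```

Emit:
arm_command:
  motion:
    - [[0,0,0],[0,0,-6.8],1]
    - [[0,0,0],[0,0,-6.8],1]
    - [[0,0,0],[0,0,0],1]
    - [[0,0,0],[0,0,0],1]

```text
time: 5.67
position: [0.4904, -0.2953, 0.1369]
tool_rot: [3.133, 0.228, 0.0]
ft_force: [-0.2, 0.4, -1.8]
grip_width: 0.508
```

Run:
```python
from h import *
rel([.5385,.0645,.125],.15)
```

```text
t 5.67 pos [ 0.4904 -0.2953  0.1369] yawx 0.146 zax [ 0. -0. -1.] F [-0.2  0.4 -1.8] T [ 0.036 -0.018 -0.022] w 44.2
turn deg [ 0.01 -0.01 -0.25] shift before turn [  99.8 -349.1   11.9] shift after turn [ 101.3 -348.6   11.9]
```

Emit:
arm_command:
  motion:
    - [[5,-16,0],[0,0,0],1]
    - [[9,-32,0],[0,0,0],1]
    - [[9,-32,0],[0,0,0],1]
    - [[9,-32,0],[0,0,0],1]
    - [[9,-32,0],[0,0,0],1]
    - [[9,-32,0],[0,0,0],1]
    - [[9,-32,0],[0,0,0],1]
    - [[9,-32,0],[0,0,0],1]

```text
time: 6.33
position: [0.5221, -0.0464, 0.1369]
tool_rot: [3.133, 0.228, 0.001]
ft_force: [0.4, 0.3, -0.9]
grip_width: 0.502
```

Emit:
arm_command:
  motion:
    - [[9,-32,0],[0,0,0],1]
    - [[9,-32,0],[0,0,0],1]
    - [[9,-32,0],[0,0,0],1]
    - [[5,-13,0],[0,0,0],1]
    - [[0,0,0],[0,0,0],1]
    - [[0,0,0],[0,0,0],1]
    - [[0,0,0],[0,0,0],1]
    - [[0,0,0],[0,0,0],1]

```text
time: 7.0
position: [0.5376, 0.0627, 0.1364]
tool_rot: [3.132, 0.228, -0.001]
ft_force: [-0.4, -0.4, -2.1]
grip_width: 0.506
```

Run:
```python
from h import *
rel([.5385,.0645,.125],.15)
im,d=optics.get_image("top"); im2,d2=optics.get_image("side")
np.savez("hov.npz",t=im,s=im2,dt=d,ds=d2)
c=np.hstack([cv2.resize(im[195:275,205:285],(400,400),interpolation=2),cv2.resize(im2[165:245,213:293],(400,400),interpolation=2)])
cv2.imwrite("pics/h1.png",c)
```

```text
t 7.0 pos [0.5376 0.0627 0.1364] yawx 0.145 zax [-0.    -0.001 -1.   ] F [-0.4 -0.4 -2.1] T [-0.012  0.021 -0.026] w 44.0
turn deg [ 0.05  0.03 -0.27] shift before turn [ 1.2 -1.7 11.4] shift after turn [ 1.2 -1.6 11.4]
```

View pics/h1.png

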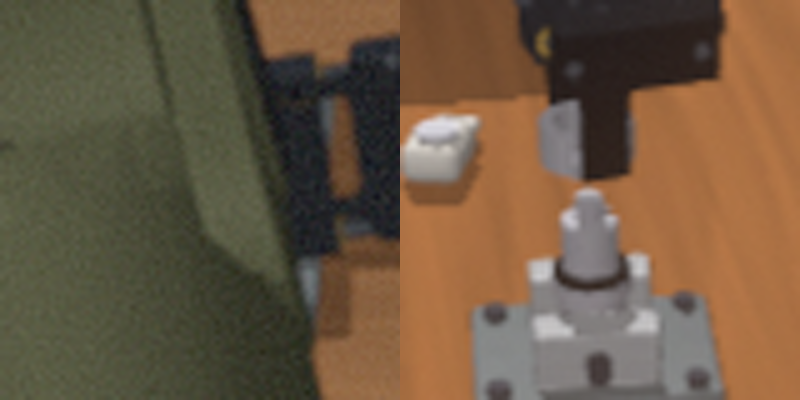

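Emit:
arm_command:
  motion:
    - [[1,-1.6,5],[0,0,0],1]
    - [[0,0,10],[0,0,0],1]
    - [[0,0,10],[0,0,0],1]
    - [[0,0,5],[0,0,0],1]
    - [[0,0,0],[0,0,0],1]
    - [[0,0,0],[0,0,0],1]
    - [[0,0,0],[0,0,0],1]

```text
time: 7.68
position: [0.5385, 0.0665, 0.1065]
tool_rot: [-3.133, -0.234, -0.0]
ft_force: [-0.4, 0.9, -1.2]
grip_width: 0.509
```

Run:
```python
from h import *
rel([.5385,.0645,.0905],.15)
im2,d2=optics.get_image("side")
cv2.imwrite("pics/h2.png",cv2.resize(im2[165:245,213:293],(640,640)[:2],interpolation=2)[:600])
```

```text
t 7.68 pos [0.5385 0.0665 0.1065] yawx 0.149 zax [ 0.  0. -1.] F [-0.4  0.9 -1.2] T [-0.007 -0.009 -0.037] w 44.3
turn deg [-0.   -0.   -0.06] shift before turn [-0.3  1.9 16. ] shift after turn [-0.3  1.9 16. ]
```

View pics/h2.png

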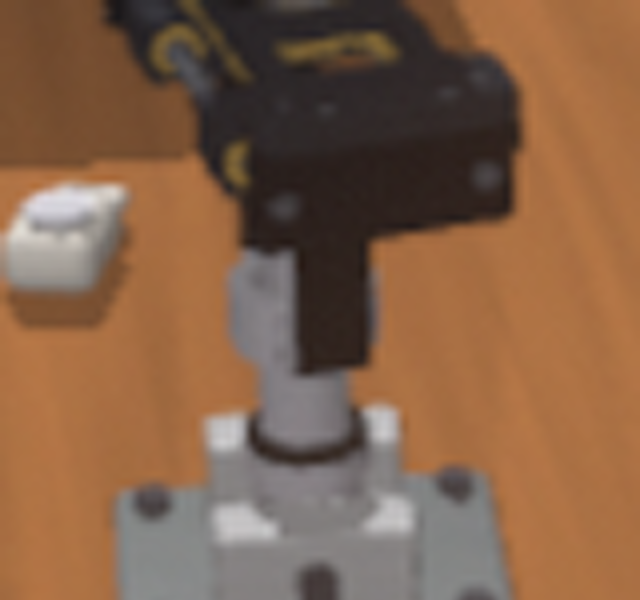

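The ring hangs just above the shoulder, centred laterally on the spindle (ring edges at 230 and 376, spindle middle at about 304). I'll correct y, then lower gently.

Emit:
arm_command:
  motion:
    - [[-0.3,1.9,0],[0,0,0],1]
    - [[0,0,0],[0,0,0],1]
    - [[0,0,0],[0,0,0],1]
    - [[0,0,0],[0,0,0],1]

```text
time: 8.07
position: [0.5385, 0.0644, 0.1067]
tool_rot: [3.133, 0.233, 0.001]
ft_force: [-0.1, 0.5, -1.8]
grip_width: 0.511
```

Emit:
arm_command:
  motion:
    - [[0,0,2],[0,0,0],1]
    - [[0,0,2],[0,0,0],1]
    - [[0,0,0],[0,0,0],1]
    - [[0,0,0],[0,0,0],1]

```text
time: 8.4
position: [0.5381, 0.0644, 0.1022]
tool_rot: [3.133, 0.234, -0.001]
ft_force: [0.5, 0.5, -0.3]
grip_width: 0.506
```

Emit:
arm_command:
  motion:
    - [[0,0,1.5],[0,0,0],1]
    - [[0,0,1.5],[0,0,0],1]
    - [[0,0,0],[0,0,0],1]
    - [[0,0,0],[0,0,0],1]

```text
time: 8.73
position: [0.5382, 0.0644, 0.0994]
tool_rot: [3.133, 0.234, -0.0]
ft_force: [-0.1, 0.0, -1.9]
grip_width: 0.505
```

Emit:
arm_command:
  motion:
    - [[0,0,1.5],[0,0,0],1]
    - [[0,0,1.5],[0,0,0],1]
    - [[0,0,0],[0,0,0],1]
    - [[0,0,0],[0,0,0],1]

```text
time: 9.07
position: [0.5383, 0.0644, 0.0964]
tool_rot: [3.133, 0.234, -0.0]
ft_force: [-0.4, -0.8, -2.1]
grip_width: 0.512
```

Emit:
arm_command:
  motion:
    - [[0,0,1.5],[0,0,0],1]
    - [[0,0,1.5],[0,0,0],1]
    - [[0,0,0],[0,0,0],1]
    - [[0,0,0],[0,0,0],1]

```text
time: 9.4
position: [0.5383, 0.0644, 0.0934]
tool_rot: [3.133, 0.234, -0.0]
ft_force: [0.5, -0.5, -1.6]
grip_width: 0.507
```

Emit:
arm_command:
  motion:
    - [[0,0,1],[0,0,0],1]
    - [[0,0,1],[0,0,0],1]
    - [[0,0,0],[0,0,0],1]
    - [[0,0,0],[0,0,0],1]

```text
time: 9.73
position: [0.5383, 0.0644, 0.0914]
tool_rot: [3.133, 0.234, -0.0]
ft_force: [-0.4, 0.2, -0.4]
grip_width: 0.508
```

Emit:
arm_command:
  motion:
    - [[0,0,0.5],[0,0,0],1]
    - [[0,0,0],[0,0,0],1]
    - [[0,0,0],[0,0,0],1]

```text
time: 9.98
position: [0.5384, 0.0644, 0.091]
tool_rot: [3.133, 0.234, -0.0]
ft_force: [0.1, -0.7, -1.1]
grip_width: 0.507
```

Emit:
arm_command:
  motion:
    - [[0,0,0.5],[0,0,0],1]
    - [[0,0,0],[0,0,0],1]
    - [[0,0,0],[0,0,0],1]

```text
time: 10.23
position: [0.5384, 0.0644, 0.0905]
tool_rot: [3.133, 0.234, -0.0]
ft_force: [-0.3, 1.1, -1.1]
grip_width: 0.508
```

Emit:
arm_command:
  motion:
    - [[0,0,0.5],[0,0,0],1]
    - [[0,0,0],[0,0,0],1]
    - [[0,0,0],[0,0,0],1]

```text
time: 10.48
position: [0.5384, 0.0644, 0.0901]
tool_rot: [3.133, 0.234, 0.0]
ft_force: [-0.6, 0.0, 0.0]
grip_width: 0.508
```

Emit:
arm_command:
  motion:
    - [[0,0,0.5],[0,0,0],1]
    - [[0,0,0],[0,0,0],1]
    - [[0,0,0],[0,0,0],1]

```text
time: 10.73
position: [0.5383, 0.0648, 0.0894]
tool_rot: [-3.132, -0.234, -0.0]
ft_force: [0.5, 0.5, -1.5]
grip_width: 0.513
```

Emit:
arm_command:
  motion:
    - [[0,0,0],[0,0,0],1]

```text
time: 10.82
position: [0.5383, 0.0648, 0.0894]
tool_rot: [-3.132, -0.234, 0.0]
ft_force: [-0.3, 1.3, -1.5]
grip_width: 0.504
```

Emit:
arm_command:
  motion:
    - [[0,0,0.5],[0,0,0],1]
    - [[0,0,0],[0,0,0],1]
    - [[0,0,0],[0,0,0],1]

```text
time: 11.07
position: [0.5383, 0.0648, 0.089]
tool_rot: [-3.133, -0.234, 0.0]
ft_force: [0.4, 1.5, -0.8]
grip_width: 0.511
```

Emit:
arm_command:
  motion:
    - [[0,0,0],[0,0,0],1]

```text
time: 11.15
position: [0.5383, 0.0647, 0.089]
tool_rot: [-3.133, -0.234, 0.0]
ft_force: [-0.6, 1.2, -1.0]
grip_width: 0.513
```

Emit:
arm_command:
  motion:
    - [[0,0,0.5],[0,0,0],1]
    - [[0,0,0],[0,0,0],1]
    - [[0,0,0],[0,0,0],1]

```text
time: 11.4
position: [0.5383, 0.0647, 0.0885]
tool_rot: [-3.133, -0.234, 0.0]
ft_force: [-0.2, 2.5, -0.3]
grip_width: 0.51
```

Emit:
arm_command:
  motion:
    - [[0,0,0.5],[0,0,0],1]
    - [[0,0,0],[0,0,0],1]
    - [[0,0,0],[0,0,0],1]

```text
time: 11.65
position: [0.5384, 0.0647, 0.088]
tool_rot: [-3.133, -0.234, -0.0]
ft_force: [-0.4, 2.1, -0.2]
grip_width: 0.508
```

Run:
```python
from h import *
rel([.5385,.0645,.0765],.15)
im2,d2=optics.get_image("side")
cv2.imwrite("pics/h3.png",cv2.resize(im2[175:245,213:293],(640,560)[:2],interpolation=2)[:600])
```

```text
t 11.65 pos [0.5384 0.0647 0.088 ] yawx 0.149 zax [ 0.  0. -1.] F [-0.4  2.1 -0.2] T [0.701 0.048 0.039] w 44.2
turn deg [-0.02 -0.   -0.05] shift before turn [ 0.1  0.3 11.5] shift after turn [ 0.1  0.3 11.5]
```

View pics/h3.png

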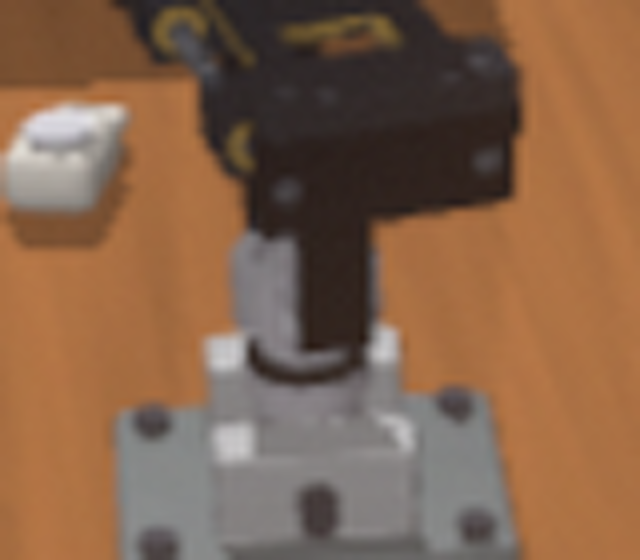

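Emit:
arm_command:
  motion:
    - [[0,0,0],[0,0,-2],1]
    - [[0,0,0],[0,0,-2],1]
    - [[0,0,0],[0,0,0],1]
    - [[0,0,0],[0,0,0],1]

```text
time: 12.03
position: [0.5383, 0.0642, 0.0879]
tool_rot: [3.123, 0.341, -0.0]
ft_force: [0.5, 1.9, 0.3]
grip_width: 0.508
```

Run:
```python
from h import *
rel([.5385,.0645,.0765],.15)
```

```text
t 12.03 pos [0.5383 0.0642 0.0879] yawx 0.218 zax [-0. -0. -1.] F [0.5 1.9 0.3] T [ 0.43   0.085 -0.017] w 44.2
turn deg [0.02 0.02 3.87] shift before turn [ 0.3 -0.3 11.4] shift after turn [ 0.2 -0.3 11.4]
```

Emit:
arm_command:
  motion:
    - [[0,-0.5,0],[0,0,-2],1]
    - [[0,0,0],[0,0,-1.5],1]
    - [[0,0,0],[0,0,0],1]
    - [[0,0,0],[0,0,0],1]

```text
time: 12.37
position: [0.5381, 0.0639, 0.0878]
tool_rot: [3.11, 0.435, -0.001]
ft_force: [0.1, -0.2, -1.2]
grip_width: 0.507
```

Run:
```python
from h import *
rel([.5385,.0645,.0765],.15)
```

```text
t 12.37 pos [0.5381 0.0639 0.0878] yawx 0.278 zax [-0.    -0.001 -1.   ] F [ 0.1 -0.2 -1.2] T [ 0.    -0.012  0.019] w 44.1
turn deg [0.05 0.04 7.31] shift before turn [ 0.5 -0.5 11.3] shift after turn [ 0.4 -0.5 11.3]
```

Emit:
arm_command:
  motion:
    - [[0,0,0.5],[0,0,0],1]
    - [[0,0,0],[0,0,0],1]
    - [[0,0,0],[0,0,0],1]

```text
time: 12.62
position: [0.5382, 0.0646, 0.0874]
tool_rot: [3.111, 0.437, -0.0]
ft_force: [-0.9, -0.2, -2.4]
grip_width: 0.51
```

Run:
```python
from h import *
rel([.5385,.0645,.0765],.15)
```

```text
t 12.62 pos [0.5382 0.0646 0.0874] yawx 0.279 zax [-0. -0. -1.] F [-0.9 -0.2 -2.4] T [0.008 0.01  0.023] w 44.4
turn deg [0.02 0.02 7.4 ] shift before turn [ 0.3  0.2 10.9] shift after turn [ 0.3  0.2 10.9]
```

Contact vanished at yaw 0.28 rad, which agrees with the keyway direction seen in the picture. Lowering further with force checks.

Emit:
arm_command:
  motion:
    - [[0,0,0.7],[0,0,0],1]
    - [[0,0,0.7],[0,0,0],1]
    - [[0,0,0],[0,0,0],1]
    - [[0,0,0],[0,0,0],1]

```text
time: 12.95
position: [0.5382, 0.0649, 0.0861]
tool_rot: [3.111, 0.438, -0.0]
ft_force: [0.1, 0.1, -0.6]
grip_width: 0.51
```

Emit:
arm_command:
  motion:
    - [[0,0,0.7],[0,0,0],1]
    - [[0,0,0.7],[0,0,0],1]
    - [[0,0,0],[0,0,0],1]
    - [[0,0,0],[0,0,0],1]

```text
time: 13.28
position: [0.5382, 0.0649, 0.0846]
tool_rot: [3.111, 0.438, -0.0]
ft_force: [-0.3, 0.7, -2.1]
grip_width: 0.511
```

Run:
```python
from h import *
rel([.5385,.0645,.0765],.28)
```

```text
t 13.28 pos [0.5382 0.0649 0.0846] yawx 0.28 zax [-0. -0. -1.] F [-0.3  0.7 -2.1] T [ 0.042 -0.019  0.017] w 44.4
turn deg [ 0.    0.01 -0.01] shift before turn [0.2 0.4 8.1] shift after turn [0.2 0.4 8.1]
```

Free sliding. Continuing down.

Emit:
arm_command:
  motion:
    - [[0,0,1],[0,0,0],1]
    - [[0,0,1],[0,0,0],1]
    - [[0,0,0],[0,0,0],1]
    - [[0,0,0],[0,0,0],1]

```text
time: 13.62
position: [0.5382, 0.0649, 0.0826]
tool_rot: [3.111, 0.438, -0.0]
ft_force: [0.0, 0.2, -1.3]
grip_width: 0.51
```

Emit:
arm_command:
  motion:
    - [[0,0,1],[0,0,0],1]
    - [[0,0,1],[0,0,0],1]
    - [[0,0,0],[0,0,0],1]
    - [[0,0,0],[0,0,0],1]

```text
time: 13.95
position: [0.5382, 0.0649, 0.0806]
tool_rot: [3.111, 0.438, -0.0]
ft_force: [0.2, 0.1, -0.7]
grip_width: 0.506
```

Emit:
arm_command:
  motion:
    - [[0,0,1],[0,0,0],1]
    - [[0,0,1],[0,0,0],1]
    - [[0,0,0],[0,0,0],1]
    - [[0,0,0],[0,0,0],1]

```text
time: 14.28
position: [0.5382, 0.0649, 0.0786]
tool_rot: [3.111, 0.438, -0.0]
ft_force: [-0.3, -0.6, -2.1]
grip_width: 0.507
```

Run:
```python
from h import *
rel([.5385,.0645,.0765],.28)
```

```text
t 14.28 pos [0.5382 0.0649 0.0786] yawx 0.28 zax [-0. -0. -1.] F [-0.3 -0.6 -2.1] T [ 0.019 -0.051  0.036] w 44.1
turn deg [ 0.    0.01 -0.01] shift before turn [0.2 0.5 2.1] shift after turn [0.2 0.5 2.1]
```

Emit:
arm_command:
  motion:
    - [[0,0,0.7],[0,0,0],1]
    - [[0,0,0.7],[0,0,0],1]
    - [[0,0,0],[0,0,0],1]
    - [[0,0,0],[0,0,0],1]

```text
time: 14.62
position: [0.5382, 0.0649, 0.0773]
tool_rot: [3.111, 0.438, -0.0]
ft_force: [-0.9, 0.2, -1.1]
grip_width: 0.512
```

Emit:
arm_command:
  motion:
    - [[0,0,0.5],[0,0,0],1]
    - [[0,0,0],[0,0,0],1]
    - [[0,0,0],[0,0,0],1]

```text
time: 14.87
position: [0.5382, 0.0649, 0.0768]
tool_rot: [3.111, 0.438, -0.0]
ft_force: [0.1, -0.2, -0.8]
grip_width: 0.509
```

Emit:
arm_command:
  motion:
    - [[0,0,0.5],[0,0,0],1]
    - [[0,0,0],[0,0,0],1]
    - [[0,0,0],[0,0,0],1]

```text
time: 15.12
position: [0.5383, 0.0649, 0.0764]
tool_rot: [3.111, 0.438, 0.0]
ft_force: [-0.4, -0.5, -1.0]
grip_width: 0.504
```

Emit:
arm_command:
  motion:
    - [[0,0,0.5],[0,0,0],1]
    - [[0,0,0],[0,0,0],1]
    - [[0,0,0],[0,0,0],1]

```text
time: 15.37
position: [0.5384, 0.0649, 0.076]
tool_rot: [3.111, 0.438, 0.0]
ft_force: [-0.6, 0.3, 0.7]
grip_width: 0.511
```

Emit:
arm_command:
  motion:
    - [[0,0,0.5],[0,0,0],1]
    - [[0,0,0],[0,0,0],1]
    - [[0,0,0],[0,0,0],1]

```text
time: 15.62
position: [0.5384, 0.0649, 0.0756]
tool_rot: [3.111, 0.438, 0.0]
ft_force: [-0.5, -0.4, 2.3]
grip_width: 0.506
```

Run:
```python
from h import *
rel([.5385,.0645,.0765],.28)
im2,d2=optics.get_image("side")
cv2.imwrite("pics/h4.png",cv2.resize(im2[175:245,213:293],(640,560)[:2],interpolation=2)[:600])
```

```text
t 15.62 pos [0.5384 0.0649 0.0756] yawx 0.28 zax [ 0. -0. -1.] F [-0.5 -0.4  2.3] T [0.014 0.169 0.02 ] w 44.0
turn deg [ 0.01 -0.01 -0.01] shift before turn [-0.   0.4 -0.9] shift after turn [-0.   0.4 -0.9]
```

View pics/h4.png

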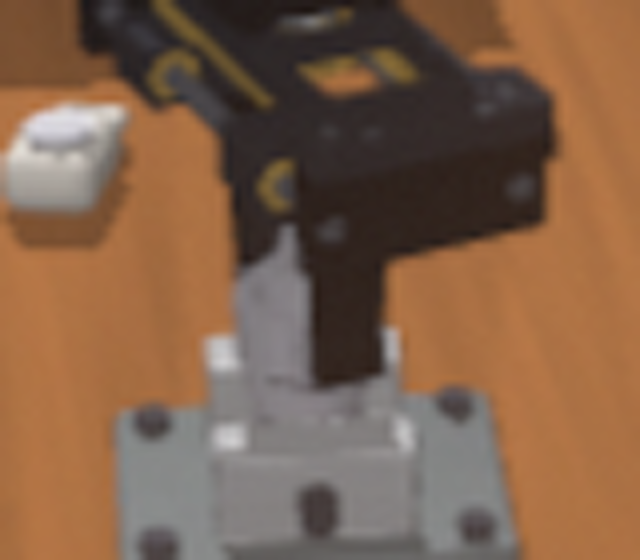

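The ring covers the black rubber rim (previously at crop (305,360)). Force rises at about 4 N/mm at the expected height, so it is seated. Releasing.

Emit:
arm_command:
  motion:
    - [[0,0,0],[0,0,0],0.4]
    - [[0,0,0],[0,0,0],0.2]
    - [[0,0,0],[0,0,0],0.1]
    - [[0,0,0],[0,0,0],0]
    - [[0,0,0],[0,0,0],0]
    - [[0,0,0],[0,0,0],0]
    - [[0,0,0],[0,0,0],0]
    - [[0,0,0],[0,0,0],0]

```text
time: 16.33
position: [0.5382, 0.0649, 0.0753]
tool_rot: [3.111, 0.438, -0.0]
ft_force: [-0.2, 0.5, 1.0]
grip_width: 0.974
```

Emit:
arm_command:
  motion:
    - [[0,0,-5],[0,0,0],0]
    - [[0,0,-15],[0,0,0],0]
    - [[0,0,-25],[0,0,0],0]
    - [[0,0,-25],[0,0,0],0]
    - [[0,0,-25],[0,0,0],0]
    - [[0,0,-20],[0,0,0],0]

```text
time: 16.83
position: [0.5387, 0.0652, 0.1927]
tool_rot: [3.111, 0.438, 0.003]
ft_force: [0.5, 0.2, -0.8]
grip_width: 0.998
```

Emit:
arm_command:
  motion:
    - [[0,35,0],[0,0,0],0]
    - [[0,35,0],[0,0,0],0]
    - [[0,35,0],[0,0,0],0]
    - [[0,35,0],[0,0,0],0]
    - [[0,35,0],[0,0,0],0]
    - [[0,35,0],[0,0,0],0]
    - [[0,0,0],[0,0,0],0]

```text
time: 17.42
position: [0.5965, -0.1472, 0.19]
tool_rot: [3.109, 0.42, -0.001]
ft_force: [-0.4, -2.1, -0.5]
grip_width: 1.001
```

Run:
```python
from fit import *
rel([.5385,.0645,.0765],.28)
s,ds=optics.get_image("side"); t,dt=optics.get_image("top")
cv2.imwrite("pics/side9.png",s);cv2.imwrite("pics/top9.png",t)
c=np.hstack([cv2.resize(t[205:265,217:277],(400,400),interpolation=2),cv2.resize(s[185:245,220:280],(400,400),interpolation=2)])
cv2.imwrite("pics/end.png",c)
for n,d in(("top",dt),("side",ds)):
    W=cloud(n,d); r=np.hypot(W[...,0]-.5385,W[...,1]-.0645); m=(r>.0165)&(r<.0215)&(W[...,2]>.065)
    P=W[m]; A=np.c_[P[:,:2]-[.5385,.0645],np.ones(len(P))]
    k=P[:,2]>.075; print(n,k.sum(),"top z med",np.median(P[k,2]),"plane",np.linalg.lstsq(A[k],P[k,2],rcond=None)[0])
```

```text
t 17.42 pos [ 0.5965 -0.1472  0.19  ] yawx 0.269 zax [ 0.    -0.005 -1.   ] F [-0.4 -2.1 -0.5] T [-0.115  0.028 -0.024] w 87.1
turn deg [ 0.27  0.06 -0.65] shift before turn [   0.4 -220.   112.5] shift after turn [   2.8 -219.5  113.5]
top 126 top z med 0.07958408526034487 plane [-0.0097795  -0.0087835   0.07968356]
side 43 top z med 0.08019213682520535 plane [0.02805056 0.04874882 0.08036202]
```

View pics/end.png

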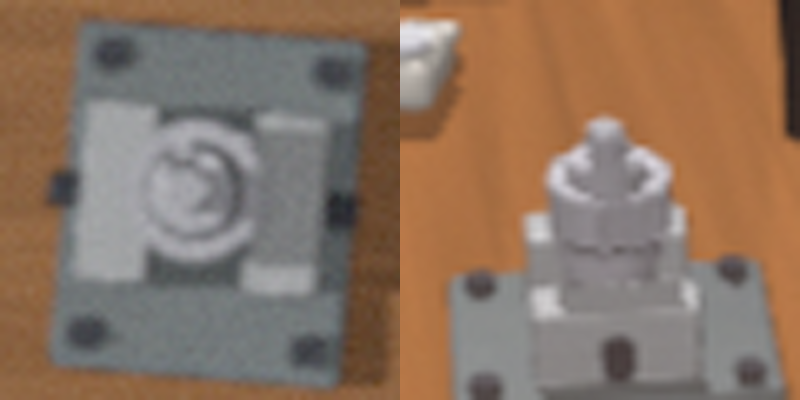

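View pics/side9.png

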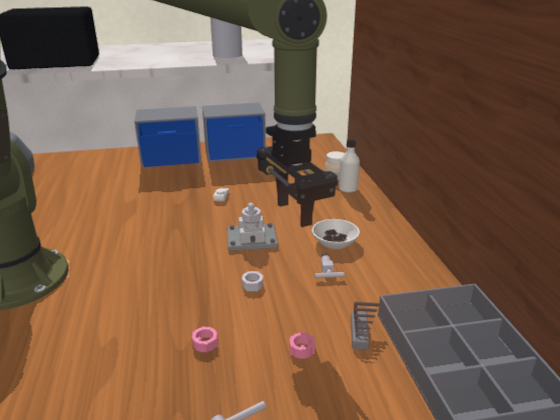

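The ring sits on the spindle with its top face at 80 mm, level, and the tab in the keyway (top crop near (185,155)). The other rings and items are where they were.

Run:
```python
from h import *
print(ctrl.close_job())
```

```text
the job is handed in; nothing more can be done
None
```

The steel spacer with the tab is home on the spindle's rubber-faced collar, tab side up, and I've let go and handed the job in at about 17.5 s.

- **Fit:** I gripped it across its flats at 20 N and lowered it over the nose. There was a light sideways touch of about 2 N at 0.15 rad. Turning to 0.28 rad cleared it, which matches the keyway direction I had read in the pictures. From there it slid down freely.
- **Seating:** Just before release it was pressing on the rubber with about 3.5 N. I saw no reading near the force limits.
- **Last checks:** After backing away, depth readings put the spacer's top face at 79.6 mm (top camera) and 80.2 mm (side camera), against the expected 80 mm. The fitted tilt was under 1° in the top view. The side view gave about 3°, but from only 43 noisy points, so I gave it less weight. The plain spacer, the pink look-alikes and the other things appear unmoved, judged by eye in the side picture.
- **Not as expected:** I did not feel a distinct drop off the shoulder. By the heights, the tab was already slightly below shoulder level at the first touch, so it probably entered at the edge of the keyway and the turn freed it.

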